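Fetch the spare objective from behind the reagent bottles

ROBOT

A 6-joint arm with a two-finger parallel gripper is mounted at the origin on the work surface. World frame = base frame: x ahead of the robot, y to its left, z up, the work surface at z = 0. Lengths are in mm, angles in rad, forces in N, time in s.
With the tool pointing down it reaches from about 275 to 750 mm from the base axis. Payload 10.2 kg.
Tool frame: the origin (TCP) lies at the very end of the fingers, on their centre line; the grasp point (between the pads) lies 19 mm behind it; x points along the fingers, y is the direction in which the jaws open and shut, and the axes are right-handed (so a half turn about x gives the same grasp; the last joint's range is limited). The gripper opens to 85 mm and grips with 20 to 120 N. Pads are 22 mm wide; open, the fingers measure 114 mm over their backs; the gripper's body (76 mm by 85 mm) begins 54 mm behind the grasp point. The pads swing forward as they close: fully open they stand 13 mm farther back than shut.
Start: joints at [-1.508, 0.313, 1.498, -0, 1.331, -0.223], TCP at [147.998, -503.714, 231.294] pointing down, gripper open.
Joint ranges: [-2.94, 2.94], [-0.97, 2.17], [0.19, 2.56], [-1.23, 4.37], [0.02, 3.11], [-2.88, 2.88]. Speed limits (rad/s): [2.39, 2.39, 3.01, 3.14, 3.14, 3.14].

INTERFACE

Orientations are given as a unit quaternion [w, x, y, z].
In Python, from rig import ctrl, viewer, order gives the robot as it stands. The module is installed in compiled form; this text tells all that it offers.
- The arm moves only by the tool carry_out, never from a script. Its argument "deltas" is a list of rows, each a list of 7 numbers: the gripper command: -1 is fully open, 1 is shut, values between are in proportion, then the shift along the tool's x, y, z in mm, then the turn, a rotation vector about the tool's x, y, z in degrees. A call has exactly 5 rows; each row is the pose to reach, as a shift and turn from the pose commanded when the call began, along the tool's axes at that moment; what a row does not reach only later rows make up. A row lasts 1/8 s, in which the tool goes at most 62.5 mm and 10.7 degrees, less where a joint would pass 70% of its speed; a pose out of reach is approached as far as the arm can. A call with a gripper value outside its range is refused whole. The fingers move at their own pace and stop on an object; "newtons" is the grip in N (left out, the last holds). Time passes only in rows, so rows that repeat a pose let the fingers close, or fill a call up. It gives the time, the measured TCP pose, the force and the opening at its end, in the units of the state.
- ctrl.sense(): the state, without advancing time (a new reading comes with each control period).
- viewer.capture(name): name is "scene" or "top" or "wrist"; returns the picture (480x640x3 uint8, red, green, blue); there is no depth.
- viewer.calibration(name): a dict with "fx", "fy", "cx", "cy" (pixels), "xyz" and "attitude" of the camera in the world; the wrist camera has in their place "T_tool_cam" (4x4, takes a point from camera to tool coordinates, whose origin is the TCP and whose axes are the tool frame's). Camera axes: x right, y down, z forward; pixel columns grow to the right and rows downward; lengths in mm; the calibration is good to about 2 mm. A picture is of the moment at which its call begins: read the wrist's pose just before it. calibration takes no time and is no camera call.
- order.finish_job(): hands the job in, once; it reports no verdict.
The state is a dict: "time_s": time; "joints": joint angles; "dq": joint speeds; "tau": joint torques, N m; "eef_pos": TCP position; "ee_rot": TCP orientation; "force": force on the tool from outside, world axes, zero at the start; "wrist_torque": the same for the moment, N m; "grip_width": opening from 0.0 (shut) to 1.0 (fully open).
Only numpy, scipy, OpenCV 4.12 (cv2) and the standard library are available. Lean on these libraries where they do the work, as an engineer would, in place of code of your own. Each camera call takes 0.05 s, during which the arm holds its last target. There are 200 camera calls.

TASK

The spare microscope objective stands hemmed in by three reagent containers in the white enamel tray. Clear all three containers onto the white paper pad first, then lift out the objective and stand it upright in the middle of the round black rubber rest while they wait there, and finally put each container back, upright, exactly where it stood in the tray. Set everything down rather than dropping it, tip nothing over, and leave the beaker, the dish and the dropper bottle where they are.

Things in the scene. Friction and masses are not known exactly. Their poses are not given: they have to be found in the camera images.
- tall_mid (a point): Tall round amber bottle with a narrow black cap, loose, about 220 g, glass body 42 mm in diameter, straight-sided from the bottom to 98 mm up, sloping shoulder to 110 mm, cap 30 mm in diameter on top; 130 mm high in all. The point is its centre, 65 mm above its underside; z up.
- square_mid (a point): Square amber bottle with a round black cap, loose, about 220 g, body 44 x 44 mm with flat sides from the bottom to 90 mm up, cap 32 mm in diameter on top; 106 mm high in all. The point is its centre, 53 mm above its underside; x and y are square to its flat sides, z up. At the start its sides are roughly square to the tray's.
- jar_mid (a point): Squat round amber jar with a black lid as wide as itself, loose, about 220 g, 54 mm in diameter all the way up (the lid is its upper 30 mm), 88 mm high. The point is its centre, 44 mm above its underside; z up.
- objective_mid (a point): Spare microscope objective, loose, about 120 g, standing nose up: aluminium barrel 30 mm in diameter from 5 to 42 mm above its underside, a 24 mm brass foot below, a steel nose tapering to 14 mm above; 56 mm high. The point is its centre on the axis, 28 mm above its underside; z up.
- tray: Fixed white enamel tray, 200 (its x) x 220 (its y) mm, walls 4 mm thick, 18 mm high, floor 4 mm. Origin: centre of its underside; x points to its back (away from the robot), where a carton 22 x 90 mm, top 44 mm up, is fixed 82 mm from the origin. The objective stands about 20 mm behind the origin; the containers, in any order, about 66 mm in front, left and right of the objective.
- pad: Fixed white paper pad, 270 (its x) x 130 (its y) x 3 mm, flat on the bench to one side of the tray; roomy enough for the three containers in a row along x. Origin: centre of its underside, so its top is 3 mm above it.
- rest: Fixed round black rubber disc, 72 mm in diameter, 8 mm high, on the other side of the tray. Origin: centre of its underside, so its top is 8 mm above it.
- beaker_mid (a point): Bystander: small open glass beaker, loose, 48 mm in diameter, 55 mm high. The point is its centre, half-way up.
- dish_mid (a point): Bystander: clear flat round dish, loose, 60 mm in diameter, 14 mm high. The point is its centre, half-way up.
- dropper_mid (a point): Bystander: small white dropper bottle, loose, 28 mm in diameter, 67 mm high. The point is its centre, half-way up.

How it is judged:
By the outcome, as a careful person would: the job done as asked, in the order asked, and still so for the second after the job is handed in, with the robot touching nothing.
It also fails if it takes over 147 s, if anything falls off the work surface, if the arm or the gripper's body presses on something with over 40 N, if the wrist force passes 120 N, or if a joint passes its speed limit or range.

## Working session

There is one attempt and no reset: what is moved stays moved. The work goes in short steps, Python scripts to look and compute and a tool call to move; the robot and the scene stay as the last step left them, time stands still between calls to the robot, and variables do not carry over. Pictures are saved under pics/ and viewed, about 12 in all and at most 16, crops included, and the job is handed in when it is done.

Besides the shell and the picture viewer there is one more tool, called after "Request:" in YAML: its name, and indented under it one key for each argument. carry_out: Moves the arm, as the interface text tells. Its arguments: {"type":"object","properties":{"deltas":{"type":"array"},"newtons":{"type":"number"}},"required":["deltas"]}

```bash
mkdir -p pics
python3 - <<'E'
from rig import ctrl,viewer,order
import cv2
s=ctrl.sense();print(s)
for n in("scene","top"):
    print(viewer.calibration(n)); cv2.imwrite(f"pics/{n}0.png",viewer.capture(n)[:,:,::-1])
print(viewer.calibration("wrist"))
E
```

```text
{'time_s': 0.0, 'joints': array([-1.50840786e+00,  3.13451296e-01,  1.49846977e+00, -3.30862387e-06,
        1.33098632e+00, -2.23371841e-01]), 'dq': array([-0.00020864,  0.00064082, -0.00080657,  0.00037555,  0.00207703,
       -0.00040142]), 'tau': array([-1.09347482e-03, -4.12267041e+01, -2.59743369e+01, -2.38624161e-04,
        4.24848768e-03, -1.62805287e-05]), 'eef_pos': array([ 147.97537184, -503.43715977,  230.72210703]), 'ee_rot': array([ 0.10022496,  0.6999374 ,  0.10115179, -0.69986492]), 'force': array([ 0.17184375,  0.00398267, -0.33079782]), 'wrist_torque': array([ 0.00911907,  0.01721801, -0.02982599]), 'grip_width': 1.0006116387040243}
{'fx': 455.28698371558346, 'fy': 455.28698371558346, 'cx': 318.049820325378, 'cy': 240.99107337183588, 'xyz': array([814.14395205, 296.52905544, 700.68198935]), 'attitude': array([-0.09377378,  0.35611937,  0.89716421, -0.24388903])}
{'fx': 575.2019575782149, 'fy': 575.2019575782149, 'cx': 315.9137646967259, 'cy': 239.2851878507592, 'xyz': array([ 321.24023003,   11.60024767, 1209.31509905]), 'attitude': array([-0.06619934,  0.70952142, -0.69811979,  0.06946765])}
{'fx': 419.9525534152806, 'fy': 419.9525534152806, 'cx': 316.3661826154419, 'cy': 239.48158329225237, 'T_tool_cam': array([[ 9.18256285e-05, -3.05199426e-01,  9.52288455e-01,
        -1.43630885e+02],
       [ 9.99999109e-01, -1.24048030e-03, -4.93988371e-04,
         3.84211568e-02],
       [ 1.33206004e-03,  9.52287652e-01,  3.05199040e-01,
        -7.74325939e+01],
       [ 0.00000000e+00,  0.00000000e+00,  0.00000000e+00,
         1.00000000e+00]])}
```

View pics/top0.png

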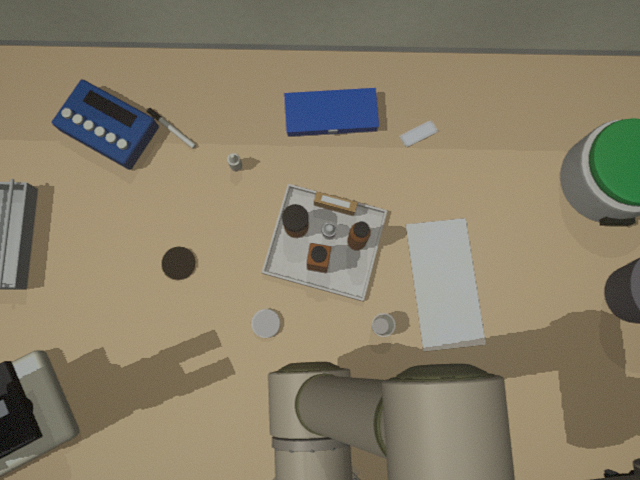

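View pics/scene0.png

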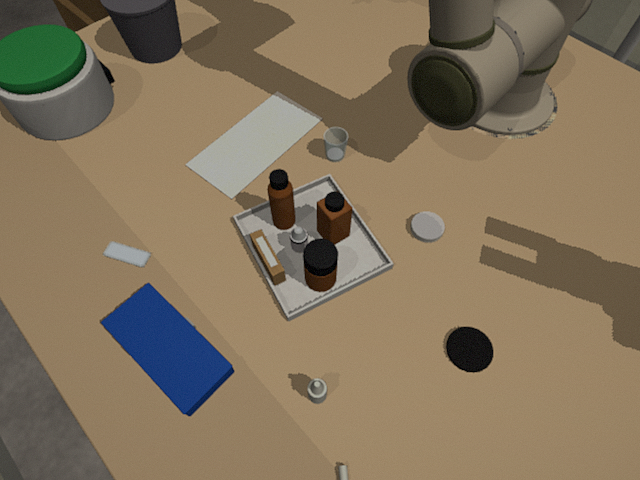

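```bash
cat > h.py <<'E'
import numpy as np,cv2
from scipy.spatial.transform import Rotation as R
from rig import ctrl,viewer,order
def q(a): return R.from_quat([a[1],a[2],a[3],a[0]])
def cam(n,s=None):
    c=viewer.calibration(n)
    if n!="wrist": return c,q(c["attitude"]).as_matrix(),np.array(c["xyz"])
    T=c["T_tool_cam"];Rt=q(s["ee_rot"]).as_matrix()
    return c,Rt@T[:3,:3],Rt@T[:3,3]+s["eef_pos"]
def ray(C,u,v,z):
    c,M,o=C; d=M@np.array([(u-c["cx"])/c["fx"],(v-c["cy"])/c["fy"],1]); return o+d*(z-o[2])/d[2]
def proj(C,p):
    c,M,o=C; x=M.T@(np.array(p)-o); return np.array([c["cx"]+c["fx"]*x[0]/x[2],c["cy"]+c["fy"]*x[1]/x[2]])
def shot(n,name=None):
    s=ctrl.sense(); im=viewer.capture(n)[:,:,::-1].copy()
    if name: cv2.imwrite(f"pics/{name}.png",im)
    return im,cam(n,s),s
def tool(s,d): return q(s["ee_rot"]).as_matrix().T@np.array(d)
E
python3 - <<'E'
from h import *
im=cv2.imread("pics/top0.png");C=cam("top")
g=cv2.cvtColor(im,cv2.COLOR_BGR2HSV)
def blobs(m,lo,z,tag,box=(0,350,140,500)):
    n,l,st,ce=cv2.connectedComponentsWithStats(m.astype(np.uint8))
    for i in range(1,n):
        x,y=ce[i]
        if st[i][4]>lo and box[0]<y<box[1] and box[2]<x<box[3]:
            k=max(cv2.findContours((l==i).astype(np.uint8),0,2)[0],key=cv2.contourArea)
            r=cv2.minAreaRect(k)
            print(tag,st[i],ce[i].round(1),"ctr",[ray(C,*p,z).round(0)[:2].tolist() for p in [ce[i],*cv2.boxPoints(r)]])
V=g[:,:,2];S=g[:,:,1]
blobs(V<45,40,8,"dark",(180,350,150,400))
blobs((S<60)&(V>130),1500,3,"white")
out=cv2.resize(im[175:310,255:400],None,fx=4,fy=4,interpolation=cv2.INTER_CUBIC);cv2.imwrite("pics/crop.png",out)
print(ray(C,178,263,0), q(viewer.calibration("top")["attitude"]).as_matrix())
E
```

```text
white [ 261  184  117  117 4013] [317.6 261.9] ctr [[507.0, 3.0], [482.0, 124.0], [682.0, 73.0], [620.0, -150.0], [423.0, -93.0]]
white [ 406  218   80  133 7990] [444.8 284.2] ctr [[464.0, -265.0], [593.0, -182.0], [616.0, -318.0], [342.0, -346.0], [322.0, -217.0]]
[500.39442941 299.60893216   0.        ] [[ 0.01560601 -0.98146447  0.19100771]
 [-0.99985932 -0.01649281 -0.00305377]
 [ 0.00614743 -0.19093318 -0.98158379]]
```

View pics/crop.png

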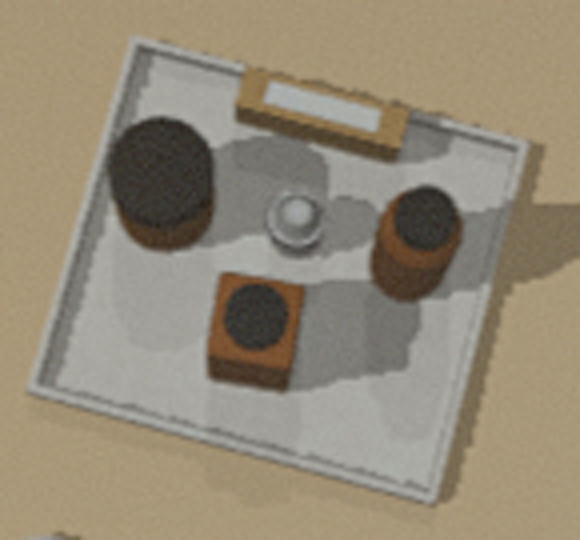

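Run:
```python
from h import *
C=cam("top")
P={"jar":(161,171,92),"tall":(426,217,134),"square":(256,315,110),"obj":(296,210,60),"BL":(135,40,18),"BR":(528,143,18),"FR":(435,500,18),"FL":(32,388,18)}
W={k:ray(C,255+(u+.5)/4-.5,175+(v+.5)/4-.5,z) for k,(u,v,z) in P.items()}
for k in W:print(k,W[k].round(1))
c=sum(W[k] for k in("BL","BR","FR","FL"))/4;print("tray",c, [np.linalg.norm(W[a]-W[b]) for a,b in(("BL","BR"),("FL","FR"),("BL","FL"),("BR","FR"))])
x=(W["BL"]+W["BR"]-W["FL"]-W["FR"]);a=np.arctan2(x[1],x[0]);print("yaw deg",np.degrees(a))
r=np.array([[np.cos(a),np.sin(a)],[-np.sin(a),np.cos(a)]])
for k in("jar","tall","square","obj"):print(k,"tray frame",(r@(W[k]-c)[:2]).round(1))
s=ctrl.sense();Rt=q(s["ee_rot"]).as_matrix();print(Rt.round(3))
im=cv2.imread("pics/top0.png")
g=im.max(2); 
m=(cv2.GaussianBlur(g,(3,3),0)<75).astype(np.uint8);m[:,:150]=0;m[:,210:]=0;m[:235]=0;m[290:]=0
k=max(cv2.findContours(m,0,1)[0],key=cv2.contourArea);e=cv2.fitEllipse(k);print("rest",e,ray(C,*e[0],8))
for n,p in{"beaker":(383,324,50),"dish":(266,323,14),"drop":(234,157,67)}.items():print(n,ray(C,*p).round())
# scene-cam check: where top-camera estimates fall in the scene view
D=cam("scene")
for k in W:print(k,proj(D,W[k]).round(1),end=" ")
print(proj(D,ray(C,*e[0],8)))
```

```text
jar [582.4  50.7  92. ]
tall [552.2 -77.9 134. ]
square [507.4   2.5 110. ]
obj [570.6 -17.6  60. ]
BL [671.7  68.9  18. ]
BR [ 618.4 -141.9   18. ]
FR [427.6 -92.3  18. ]
FL [482.5 118.   18. ]
tray [550.03523391 -11.81564138  18.        ] [np.float64(217.47430963504408), np.float64(217.29068016486366), np.float64(195.49216819714437), np.float64(197.18685886581747)]
yaw deg -14.551132729835066
jar tray frame [15.6 68.7]
tall tray frame [ 18.7 -63.4]
square tray frame [-44.8   3.1]
obj tray frame [21.4 -0.4]
[[-0.     0.282 -0.959]
 [ 0.001 -0.959 -0.282]
 [-1.    -0.001 -0.   ]]
rest ((178.3518829345703, 262.8963623046875), (30.659740447998047, 31.821556091308594), 67.60774993896484) [499.44208575 296.97672326   8.        ]
beaker [ 377. -129.   50.]
dish [377. 108.  14.]
drop [715. 181.  67.]
jar [320.6 251. ] tall [278.5 174.7] square [334.  197.9] obj [297.4 229.9] BL [287.6 314.8] BR [232.5 214.9] FR [328.2 173.2] FL [391. 262.] [468.67774914 346.15867503]
```

The top view shows the jar at the left, the tall bottle at the right and the square bottle in front of the objective. The pad is on the robot's right and the rest on its left. The scene view agrees to a few mm. Next I go above the tray for a closer look.

Request:
carry_out:
  deltas:
    - [-1, 0, -12, -16, 0, 0, 0]
    - [-1, 0, -37, -47, 0, 0, 0]
    - [-1, 0, -74, -94, 0, 0, 0]
    - [-1, 0, -111, -142, 0, 0, 0]
    - [-1, 0, -149, -189, 0, 0, 0]
  newtons: 30

```text
time_s: 0.72
eef_pos: [288.3, -304.7, 231.3]
ee_rot: [0.101, 0.7, 0.101, -0.7]
force: [0.8, 0.1, 0.3]
grip_width: 1.001
```

Request:
carry_out:
  deltas:
    - [-1, 0, -37, -47, 0, 0, 0]
    - [-1, 0, -74, -94, 0, 0, 0]
    - [-1, 0, -111, -142, 0, 0, 0]
    - [-1, 0, -149, -189, 0, 0, 0]
    - [-1, 0, -186, -236, 0, 0, 0]

```text
time_s: 1.35
eef_pos: [461.6, -59.6, 231.4]
ee_rot: [0.101, 0.7, 0.101, -0.7]
force: [-0.9, -0.9, -0.2]
grip_width: 0.997
```

Request:
carry_out:
  deltas:
    - [-1, 0, -25, -31, 5, 0, 0]
    - [-1, 0, -40, -51, 10, 0, 0]
    - [-1, 0, -49, -63, 15, 0, 0]
    - [-1, 0, -49, -63, 20, 0, 0]
    - [-1, 0, -49, -63, 25, 0, 0]

```text
time_s: 1.98
eef_pos: [507.3, 3.5, 231.1]
ee_rot: [0.054, -0.705, 0.054, 0.705]
force: [0.6, -0.1, 1.1]
grip_width: 0.997
```

Run:
```python
from h import *
im,C,s=shot("wrist","w1");print(s["eef_pos"],s["ee_rot"],s["time_s"],np.degrees(np.arctan2(*q(s["ee_rot"]).as_matrix()[[1,0],1])))
for n,p in {"jar":(582.4,50.7,92),"tall":(552.2,-77.9,134),"sq":(507.4,2.5,110),"obj":(570.6,-17.6,60)}.items(): print(n,proj(C,p).round(1))
```

```text
[507.26733261   3.51898923 231.13035615] [ 0.05392473 -0.70483715  0.05371618  0.70527391] 1.975 -98.7304264438096
jar [226.5 121.7]
tall [447.2 143.4]
sq [317.6 228.3]
obj [331.6 121.7]
```

View pics/w1.png

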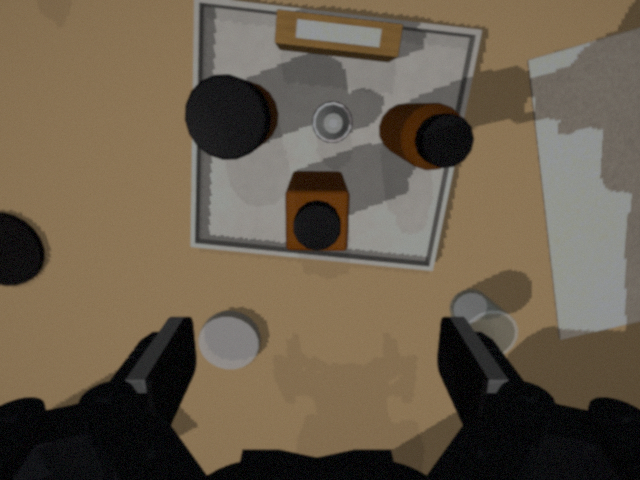

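The wrist view shows the jar lid at (228,117), the tall cap at (444,140), the square cap at (317,225) and the objective tip at (333,122). The square's sides run along the picture axes. I'll refine these with masks.

Run:
```python
from h import *
im=cv2.imread("pics/w1.png");s=ctrl.sense();C=cam("wrist",s)
g=cv2.cvtColor(im,cv2.COLOR_BGR2HSV)
dark=((g[:,:,2]<42)).astype(np.uint8);dark=cv2.morphologyEx(dark,cv2.MORPH_OPEN,np.ones((5,5)))
n,l,st,ce=cv2.connectedComponentsWithStats(dark)
for i in range(1,n):
    if st[i][4]<300 or st[i][1]>260 : continue
    k=cv2.findContours((l==i).astype(np.uint8),0,1)[0][0];e=cv2.minEnclosingCircle(k)
    near=[(z,r) for z,r in((92,27),(134,15),(110,16),(8,36))]
    print(st[i],np.round(e,1) if 0 else (np.round(e[0],1),round(e[1],1)),[ (z,ray(C,*e[0],z)[:2].round(1)) for z,_ in near])
# square body
m=((g[:,:,1]>170)&(g[:,:,2]>95)&(g[:,:,0]<14)).astype(np.uint8);m[:,:270]=0;m[:,365:]=0;m[:185]=0;m[262:]=0
k=max(cv2.findContours(m,0,1)[0],key=cv2.contourArea);hull=cv2.convexHull(k)
r=cv2.minAreaRect(hull);b=cv2.boxPoints(r);w=np.array([ray(C,*p,94)[:2] for p in b]);print(r,w.round(1),w.mean(0))
for i in range(4):
    d=w[(i+1)%4]-w[i];print(np.linalg.norm(d).round(1),np.degrees(np.arctan2(d[1],d[0])).round(1))
print("obj",ray(C,333,122,60))
```

```text
[ 187   76   89   82 5776] (array([230.2, 114.5]), 45.8) [(92, array([586.6,  46.9])), (134, array([586.2,  38.6])), (110, array([586.4,  43.3])), (8, array([587.4,  63.5]))]
[ 415  113   57   54 2431] (array([443.5, 139. ]), 29.1) [(92, array([549.6, -88.1])), (134, array([554.7, -76.3])), (110, array([551.7, -83. ])), (8, array([ 539.4, -111.5]))]
[ 295  201   45   49 1770] (array([316.5, 225. ]), 24.4) [(92, array([504.7,   3.5])), (134, array([516.4,   1.6])), (110, array([509.7,   2.7])), (8, array([481.1,   7.2]))]
[   0  213   44   71 2493] (array([ 10.4, 248. ]), 36.5) [(92, array([522. , 221.5])), (134, array([531.2, 187.2])), (110, array([525.9, 206.8])), (8, array([503.6, 290. ]))]
((339.0000305175781, 205.00003051757812), (1.4142134189605713, 1.4142134189605713), 45.0) [[517.  -13.4]
 [517.6 -14.1]
 [516.8 -14.7]
 [516.2 -13.9]] [516.86200161 -14.02906781]
1.0 -52.9
1.0 -144.2
1.0 127.2
1.0 35.8
obj [570.17731703 -18.95253817  60.        ]
```

Run:
```python
from h import *
im=cv2.imread("pics/w1.png");s=ctrl.sense();C=cam("wrist",s)
g=cv2.cvtColor(im,cv2.COLOR_BGR2HSV)
print(g[240,292],g[240,342],g[195,317],g[178,317],g[258,317])
m=((g[:,:,1]>200)&(g[:,:,2]>80)).astype(np.uint8);m[:,:270]=0;m[:,365:]=0;m[:194]=0;m[262:]=0
L=[];Rr=[]
for v in range(200,245):
    u=np.where(m[v])[0]; L.append((u[0],v));Rr.append((u[-1],v))
B=[]
for u in list(range(292,342)):
    v=np.where(m[:,u])[0]; B.append((u,v[-1]))
for nm,e in(("L",L),("R",Rr),("B",B)):
    vx,vy,x0,y0=cv2.fitLine(np.array(e,np.float32),cv2.DIST_HUBER,0,.01,.01).ravel()
    a,b=ray(C,x0-20*vx,y0-20*vy,94),ray(C,x0+20*vx,y0+20*vy,94);d=b-a
    print(nm,(x0,y0),np.degrees(np.arctan(d[1]/d[0])).round(1),((a+b)/2).round(1))
print("jar",ray(C,228,117,92))
```

```text
[ 14 208  97] [ 14 203  99] [ 15 222  94] [ 10 235  38] [ 16  24 139]
L (np.float32(288.0), np.float32(217.9)) -10.2 [513.1  22.1  94. ]
R (np.float32(344.91956), np.float32(221.71027)) -10.2 [504.3 -16.4  94. ]
B (np.float32(321.38293), np.float32(219.80365)) 7.7 [ 5.082e+02 -5.000e-01  9.400e+01]
jar [585.28449354  48.65868621  92.        ]
```

Request:
carry_out:
  deltas:
    - [-1, 35, 0.6, -1.3, 1.5, 0, 0]
    - [-1, 85, 0.6, -1.3, 1.5, 0, 0]
    - [-1, 135, 0.6, -1.3, 1.5, 0, 0]
    - [-1, 168, 0.6, -1.3, 1.5, 0, 0]
    - [-1, 180, 0.6, -1.3, 1.5, 0, 0]
  newtons: 40

```text
time_s: 2.65
eef_pos: [508.0, 2.2, 50.0]
ee_rot: [0.062, -0.703, 0.062, 0.705]
force: [-0.0, -0.1, -0.1]
grip_width: 1.001
```

Request:
carry_out:
  deltas:
    - [-0.5, 0, 0, 0, 0, 0, 0]
    - [0, 0, 0, 0, 0, 0, 0]
    - [1, 0, 0, 0, 0, 0, 0]
    - [1, 0, 0, 0, 0, 0, 0]
    - [1, 0, 0, 0, 0, 0, 0]

```text
time_s: 3.28
eef_pos: [509.9, 1.5, 52.7]
ee_rot: [-0.062, 0.705, -0.062, -0.703]
force: [0.4, 1.7, 7.4]
grip_width: 0.509
```

Run:
```python
from h import *
im,C,s=shot("scene","s1");print(s)
o=im[150:320,200:420];cv2.imwrite("pics/s1c.png",cv2.resize(o,None,fx=3,fy=3))
```

```text
{'time_s': 3.275, 'joints': array([-2.27302932e-01,  4.98418293e-01,  1.74720607e+00,  2.98703269e-04,
        8.93430423e-01,  1.51994876e+00]), 'dq': array([-1.20776162e-03, -5.98466564e-04, -7.37350876e-04, -2.06048969e-03,
       -7.27344186e-04,  1.99566908e-05]), 'tau': array([-8.44590180e-01, -3.99915504e+01, -1.83146346e+01, -2.15456625e-01,
       -3.09634069e-01, -1.65412389e-02]), 'eef_pos': array([509.91769747,   1.48739614,  52.7090817 ]), 'ee_rot': array([-0.06232846,  0.70525009, -0.06241407, -0.70345004]), 'force': array([0.36290296, 1.65515509, 7.42273188]), 'wrist_torque': array([ 0.23073485,  0.23078484, -0.00867506]), 'grip_width': 0.5091286363882408}
```

View pics/s1c.png

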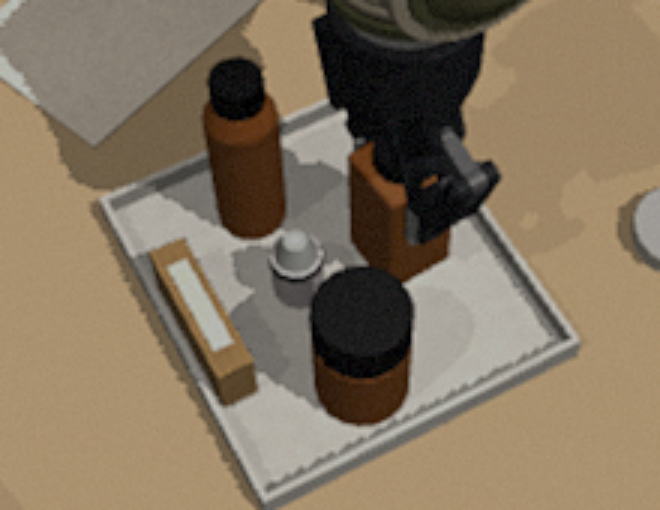

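Square bottle gripped. Lift it and carry it to the middle of the pad.

Request:
carry_out:
  deltas:
    - [1, -10, 0, 0, 0, 0, 0]
    - [1, -35, 0, 0, 0, 0, 0]
    - [1, -75, 0, 0, 0, 0, 0]
    - [1, -115, 0, 0, 0, 0, 0]
    - [1, -140, 5, 0, 0, 0, 0]

```text
time_s: 3.95
eef_pos: [508.4, -3.4, 193.8]
ee_rot: [-0.062, 0.705, -0.062, -0.703]
force: [-0.1, -0.2, -2.0]
grip_width: 0.509
```

Request:
carry_out:
  deltas:
    - [1, 0, 30, -1, 0, 0, 0]
    - [1, 0, 85, -2, 0, 0, 0]
    - [1, 0, 145, -4, 0, 0, 0]
    - [1, 0, 205, -6, 0, 0, 0]
    - [1, 0, 245, -8, 0, 0, 0]

```text
time_s: 4.58
eef_pos: [472.2, -248.4, 191.8]
ee_rot: [-0.063, 0.704, -0.063, -0.704]
force: [1.0, 0.9, -2.3]
grip_width: 0.513
```

Request:
carry_out:
  deltas:
    - [1, 20, 18, 0, 0, 0, 0]
    - [1, 55, 21, 0, 0, 0, 0]
    - [1, 95, 21, 0, 0, 0, 0]
    - [1, 120, 21, 0, 0, 0, 0]
    - [1, 128, 21, 0, 0, 0, 0]

```text
time_s: 5.2
eef_pos: [468.9, -266.3, 62.5]
ee_rot: [0.063, -0.704, 0.062, 0.705]
force: [-0.5, 0.2, -1.7]
grip_width: 0.511
```

Request:
carry_out:
  deltas:
    - [1, 4, 0, 0, 0, 0, 0]
    - [1, 7, 0, 0, 0, 0, 0]
    - [1, 9, 0, 0, 0, 0, 0]
    - [1, 10.5, 0, 0, 0, 0, 0]
    - [1, 10.5, 0, 0, 0, 0, 0]

```text
time_s: 5.82
eef_pos: [469.4, -266.7, 52.9]
ee_rot: [-0.062, 0.704, -0.062, -0.704]
force: [-0.6, 0.1, -2.6]
grip_width: 0.507
```

Run:
```python
from h import *
im,C,s=shot("scene","s2");print(s["eef_pos"],s["force"],s["grip_width"])
im2,_,_=shot("top")
o=np.hstack([im[60:260,150:400],im2[180:380,350:550]]);cv2.imwrite("pics/s2c.png",cv2.resize(o,None,fx=1.75,fy=1.75))
```

```text
[ 469.38204225 -266.69219458   52.86285512] [-0.5590622   0.05393032 -2.59538289] 0.5071800328948074
```

View pics/s2c.png

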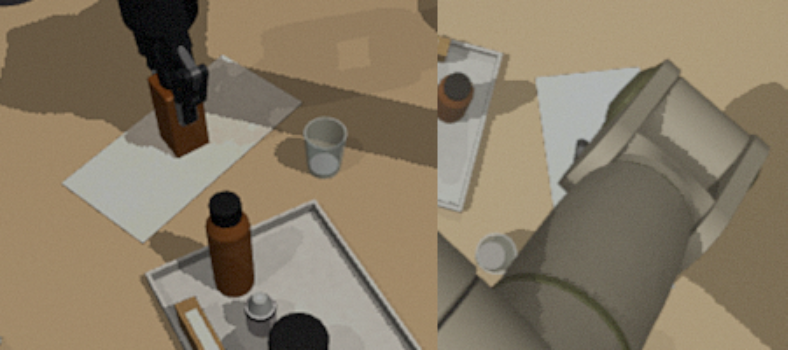

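The square bottle is in the middle of the pad and upright. The force is still only its weight, so it has not touched yet. Lower gently.

Request:
carry_out:
  deltas:
    - [1, 0.5, 0, 0, 0, 0, 0]
    - [1, 1, 0, 0, 0, 0, 0]
    - [1, 1.5, 0, 0, 0, 0, 0]
    - [1, 2, 0, 0, 0, 0, 0]
    - [1, 2, 0, 0, 0, 0, 0]

```text
time_s: 6.55
eef_pos: [469.5, -266.7, 51.7]
ee_rot: [-0.062, 0.704, -0.062, -0.704]
force: [-3.7, 2.8, 9.4]
grip_width: 0.511
```

Request:
carry_out:
  deltas:
    - [1, -0.8, 0, 0, 0, 0, 0]
    - [-0.1, -0.8, 0, 0, 0, 0, 0]
    - [-0.4, -0.8, 0, 0, 0, 0, 0]
    - [-1, -0.8, 0, 0, 0, 0, 0]
    - [-1, -0.8, 0, 0, 0, 0, 0]

```text
time_s: 7.18
eef_pos: [469.4, -266.7, 51.6]
ee_rot: [-0.062, 0.704, -0.062, -0.704]
force: [-0.3, -0.9, 0.2]
grip_width: 1.003
```

Request:
carry_out:
  deltas:
    - [-1, -10, 0, 0, 0, 0, 0]
    - [-1, -40, 0, 0, 0, 0, 0]
    - [-1, -90, 0, 0, 0, 0, 0]
    - [-1, -140, 0, 0, 0, 0, 0]
    - [-1, -160, 0, 0, 0, 0, 0]

```text
time_s: 7.8
eef_pos: [469.9, -267.1, 215.4]
ee_rot: [-0.061, 0.706, -0.063, -0.703]
force: [0.8, -0.3, -0.6]
grip_width: 1.001
```

Run:
```python
from h import *
im,C,s=shot("wrist","w2");print(s["eef_pos"],s["time_s"],q(s["ee_rot"]).as_matrix()[:,1])
g=cv2.cvtColor(im,cv2.COLOR_BGR2HSV)
dark=((g[:,:,2]<42)).astype(np.uint8);dark=cv2.morphologyEx(dark,cv2.MORPH_OPEN,np.ones((5,5)))
n,l,st,ce=cv2.connectedComponentsWithStats(dark)
for i in range(1,n):
    if 300<st[i][4]<4000 and st[i][1]<280: print(st[i],ce[i],ray(C,*ce[i],109))
print("expect",proj(C,(468,-266,109)))
```

```text
[ 469.94725142 -267.12928168  215.40661092] 7.8 [-0.17569243 -0.98444132  0.00273146]
[  0  37  37  35 955] [17.72774869 55.75078534] [ 600.87230269 -124.79546761  109.        ]
[ 290  213   48   50 1958] [313.49233912 237.80949949] [ 469.14403569 -265.71042563  109.        ]
expect [314.27563855 239.45022649]
```

View pics/w2.png

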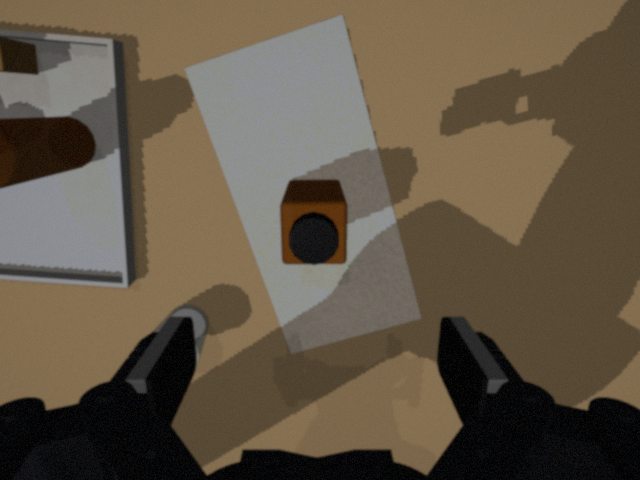

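Square bottle stands mid-pad: the cap at (313,238) maps to (469,-266), as planned. Next I move above the tall bottle at the same yaw.

Request:
carry_out:
  deltas:
    - [-1, 0, -30, -7, 0, 0, 0]
    - [-1, 0, -90, -22, 0, 0, 0]
    - [-1, 0, -150, -37, 0, 0, 0]
    - [-1, 0, -190, -46, 0, 0, 0]
    - [-1, 0, -201.6, -49.2, 0, 0, 0]

```text
time_s: 8.48
eef_pos: [553.6, -74.9, 211.3]
ee_rot: [0.062, -0.704, 0.061, 0.705]
force: [-0.0, -1.2, -0.1]
grip_width: 0.998
```

Request:
carry_out:
  deltas:
    - [-1, 0, 0, 0, 0, 0, 0]
    - [-1, 0, 0, 0, 0, 0, 0]
    - [-1, 0, 0, 0, 0, 0, 0]
    - [-1, 0, 0, 0, 0, 0, 0]
    - [-1, 0, 0, 0, 0, 0, 0]

```text
time_s: 9.1
eef_pos: [553.2, -77.2, 211.6]
ee_rot: [-0.063, 0.704, -0.063, -0.704]
force: [0.7, 0.3, -0.6]
grip_width: 1.007
```

```bash
cat >> h.py <<'E'
def caps(im,C,z,lo=300,hi=9000,vmax=42):
    g=cv2.cvtColor(im,cv2.COLOR_BGR2HSV)
    dark=(g[:,:,2]<vmax).astype(np.uint8);dark=cv2.morphologyEx(dark,cv2.MORPH_OPEN,np.ones((5,5)))
    n,l,st,ce=cv2.connectedComponentsWithStats(dark)
    for i in range(1,n):
        if lo<st[i][4]<hi and st[i][1]<280: print(st[i],ce[i].round(1),ray(C,*ce[i],z).round(1))
def rel(s,t):
    "tool-axis shift from measured pose to world target"
    print("now",s["eef_pos"].round(1),"t",s["time_s"],"F",s["force"].round(1),"w",s["grip_width"].round(3),"shift",tool(s,np.array(t)-s["eef_pos"]).round(1))
E
python3 - <<'E'
from h import *
im,C,s=shot("wrist","w3");rel(s,(553.5,-77,72))
caps(im,C,134)
# pad corners seen in w2 -> use stored pose there
E
```

```text
Traceback (most recent call last):
  File "h.py", line 27, in rel
    print("now",s["eef_pos"].round(1),"t",s["time_s"],"F",s["force"].round(1),"w",s["grip_width"].round(3),"shift",tool(s,np.array(t)-s["eef_pos"]).round(1))
                                                                                  ^^^^^^^^^^^^^^^^^^^^^
AttributeError: 'float' object has no attribute 'round'
```

View pics/w3.png

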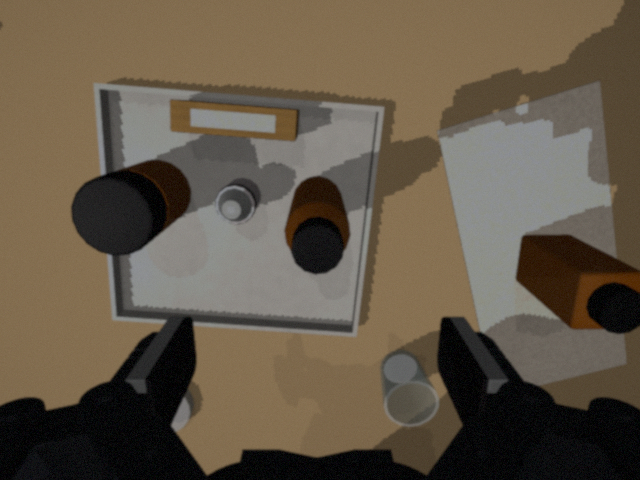

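```bash
sed -i 's/s\["grip_width"\].round(3)/round(float(s["grip_width"]),3)/' h.py
python3 - <<'E'
from h import *
s=ctrl.sense();im=cv2.imread("pics/w3.png");C=cam("wrist",s);rel(s,(553.5,-77,72))
caps(im,C,134);print("jar");caps(im,C,92,4000)
print("obj",ray(C,231,209,60))
E
```

```text
now [553.2 -77.1 211.6] t 9.15 F [-0.5  0.3  0.1] w 1.001 shift [ 1.396e+02 -1.000e-01 -3.000e-01]
[ 142  162   48   58 1397] [170.  185.6] [603.1  -7.3 134. ]
[  73  170   95   86 5972] [120.5 211.4] [594.2  23.1 134. ]
[303 179  40  31 787] [321.5 192.4] [585.2 -85.9 134. ]
[ 292  217   52   56 2303] [317.3 244.4] [556.8 -78.5 134. ]
[550 236  31  25 413] [565.3 248.8] [ 529.8 -214.   134. ]
jar
[  73  170   95   86 5972] [120.5 211.4] [587.5  44.8  92. ]
obj [569.99569205 -17.73539253  60.        ]
```

The tall cap at (317,245) is at about (555.5,-78), and the objective at (232,209) reads (570,-18). Descend on the tall bottle.

Request:
carry_out:
  deltas:
    - [-0.7, 25, 0.7, -2.5, 0, 0, 0]
    - [-0.7, 65, 0.7, -2.5, 0, 0, 0]
    - [-0.7, 105, 0.7, -2.5, 0, 0, 0]
    - [-0.7, 132, 0.7, -2.5, 0, 0, 0]
    - [-0.7, 139.6, 0.7, -2.5, 0, 0, 0]

```text
time_s: 9.78
eef_pos: [554.9, -77.8, 70.6]
ee_rot: [0.063, -0.703, 0.062, 0.705]
force: [-0.0, 0.1, 0.0]
grip_width: 0.85
```

Request:
carry_out:
  deltas:
    - [-0.5, 0, 0, 0, 0, 0, 0]
    - [-0.2, 0, 0, 0, 0, 0, 0]
    - [0.1, 0, 0, 0, 0, 0, 0]
    - [1, 0, 0, 0, 0, 0, 0]
    - [1, 0, 0, 0, 0, 0, 0]

```text
time_s: 10.4
eef_pos: [556.2, -78.1, 73.4]
ee_rot: [-0.062, 0.705, -0.063, -0.704]
force: [-2.0, 0.7, 6.1]
grip_width: 0.48
```

Request:
carry_out:
  deltas:
    - [1, -8, 0, 0, 0, 0, 0]
    - [1, -30, 0, 0, 0, 0, 0]
    - [1, -60, 0, 0, 0, 0, 0]
    - [1, -80, 0, 0, 0, 0, 0]
    - [1, -85, 5, -1, 0, 0, 0]

```text
time_s: 11.02
eef_pos: [556.1, -83.2, 158.4]
ee_rot: [-0.062, 0.705, -0.062, -0.704]
force: [-0.2, -0.8, -2.2]
grip_width: 0.482
```

Request:
carry_out:
  deltas:
    - [1, 0, 25, -4, 0, 0, 0]
    - [1, 0, 70, -12, 0, 0, 0]
    - [1, 0, 120, -20, 0, 0, 0]
    - [1, 0, 155, -25, 0, 0, 0]
    - [1, 0, 171, -26.6, 0, 0, 0]

```text
time_s: 11.65
eef_pos: [551.1, -257.8, 156.0]
ee_rot: [0.063, -0.704, 0.063, 0.705]
force: [-0.4, 0.9, -1.7]
grip_width: 0.481
```

Request:
carry_out:
  deltas:
    - [1, 15, 0, 0, 0, 0, 0]
    - [1, 45, 0, 0, 0, 0, 0]
    - [1, 70, 0, 0, 0, 0, 0]
    - [1, 80, 0, 0, 0, 0, 0]
    - [1, 83, 0, 0, 0, 0, 0]

```text
time_s: 12.28
eef_pos: [551.9, -255.2, 73.6]
ee_rot: [0.062, -0.704, 0.062, 0.705]
force: [-0.4, -0.8, -0.9]
grip_width: 0.48
```

Request:
carry_out:
  deltas:
    - [1, 0.5, 0, 0, 0, 0, 0]
    - [1, 1, 0, 0, 0, 0, 0]
    - [1, 1.5, 0, 0, 0, 0, 0]
    - [1, 2, 0, 0, 0, 0, 0]
    - [1, 2, 0, 0, 0, 0, 0]

```text
time_s: 12.9
eef_pos: [551.9, -256.2, 72.4]
ee_rot: [-0.062, 0.705, -0.063, -0.704]
force: [-0.6, 0.9, 1.9]
grip_width: 0.476
```

Request:
carry_out:
  deltas:
    - [0, 0, 0, 0, 0, 0, 0]
    - [-0.2, 0, 0, 0, 0, 0, 0]
    - [-0.5, 0, 0, 0, 0, 0, 0]
    - [-0.9, 0, 0, 0, 0, 0, 0]
    - [-0.9, 0, 0, 0, 0, 0, 0]

```text
time_s: 13.52
eef_pos: [551.8, -256.1, 72.0]
ee_rot: [-0.062, 0.704, -0.062, -0.704]
force: [-0.3, -0.2, 0.1]
grip_width: 0.947
```

Request:
carry_out:
  deltas:
    - [-0.9, -10, 0, 0, 0, 0, 0]
    - [-0.9, -40, 0, 0, 0, 0, 0]
    - [-0.9, -90, 0, 0, 0, 0, 0]
    - [-0.9, -128, 0, 0, 0, 0, 0]
    - [-0.9, -138, -10, 0, 0, 0, 0]

```text
time_s: 14.15
eef_pos: [554.2, -246.8, 213.1]
ee_rot: [-0.062, 0.706, -0.064, -0.703]
force: [-0.7, -0.9, 0.1]
grip_width: 0.949
```

Request:
carry_out:
  deltas:
    - [-0.9, 0, -50, 4, 0, 0, 0]
    - [-0.9, 0, -110, 8, 0, 0, 0]
    - [-0.9, 0, -170, 13, 0, 0, 0]
    - [-0.9, 0, -230, 17, 0, 0, 0]
    - [-0.9, 0, -275, 21, 0, 0, 0]

```text
time_s: 14.78
eef_pos: [580.6, 31.1, 209.2]
ee_rot: [0.062, -0.704, 0.062, 0.705]
force: [0.8, -0.6, -0.1]
grip_width: 0.953
```

Request:
carry_out:
  deltas:
    - [-0.9, 0, -20.8, 1.5, 0, 0, 0]
    - [-0.9, 0, -20.8, 1.5, 0, 0, 0]
    - [-0.9, 0, -20.8, 1.5, 0, 0, 0]
    - [-0.9, 0, -20.8, 1.5, 0, 0, 0]
    - [-0.9, 0, -20.8, 1.5, 0, 0, 0]

```text
time_s: 15.4
eef_pos: [583.4, 48.1, 210.0]
ee_rot: [0.063, -0.704, 0.063, 0.704]
force: [-0.1, -0.8, 0.2]
grip_width: 0.951
```

Run:
```python
from h import *
im,C,s=shot("wrist","w4");rel(s,(584,49,53))
caps(im,C,92,3000,20000); caps(im,C,92,3000,20000,30)
```

```text
now [583.4  48.1 210. ] t 15.4 F [-0.1 -0.8  0.2] w 0.951 shift [157.   -1.   -0.4]
[ 271  171   80   95 5814] [311.  219.9] [590.8  50.   92. ]
[ 273  182   77   84 5125] [311.3 223.4] [588.5  50.2  92. ]
```

View pics/w4.png

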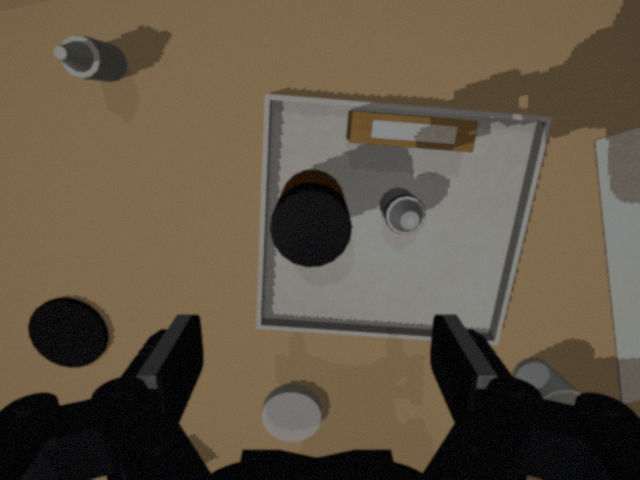

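Jar lid circle is centred at (311,226), giving (586.5,50), and the objective is clear of it. Grip the jar high with the jaws partly open.

Request:
carry_out:
  deltas:
    - [-0.64, 25, -2.3, -2.2, 0, 0, 0]
    - [-0.64, 70, -2.3, -2.2, 0, 0, 0]
    - [-0.64, 115, -2.3, -2.2, 0, 0, 0]
    - [-0.64, 147, -2.3, -2.2, 0, 0, 0]
    - [-0.64, 157, -2.3, -2.2, 0, 0, 0]

```text
time_s: 16.08
eef_pos: [585.2, 50.6, 51.4]
ee_rot: [0.063, -0.703, 0.062, 0.705]
force: [-0.9, -0.2, 1.0]
grip_width: 0.821
```

Request:
carry_out:
  deltas:
    - [-0.5, 0, 0, 0, 0, 0, 0]
    - [-0.3, 0, 0, 0, 0, 0, 0]
    - [0.1, 0, 0, 0, 0, 0, 0]
    - [1, 0, 0, 0, 0, 0, 0]
    - [1, 0, 0, 0, 0, 0, 0]

```text
time_s: 16.7
eef_pos: [586.9, 50.7, 54.7]
ee_rot: [-0.062, 0.705, -0.062, -0.703]
force: [-0.2, 1.3, 7.5]
grip_width: 0.626
```

Request:
carry_out:
  deltas:
    - [1, -8, 0, 0, 0, 0, 0]
    - [1, -35, 0, 0, 0, 0, 0]
    - [1, -75, 0, 0, 0, 0, 0]
    - [1, -115, 0, 0, 0, 0, 0]
    - [1, -130, 5, 2, 0, 0, 0]

```text
time_s: 17.32
eef_pos: [583.7, 46.1, 185.4]
ee_rot: [-0.062, 0.706, -0.062, -0.703]
force: [0.1, -0.1, -3.0]
grip_width: 0.618
```

Request:
carry_out:
  deltas:
    - [1, 0, 25, 10, 0, 0, 0]
    - [1, 0, 72, 29, 0, 0, 0]
    - [1, 0, 120, 48, 0, 0, 0]
    - [1, 0, 170, 67, 0, 0, 0]
    - [1, 0, 220, 87, 0, 0, 0]

```text
time_s: 17.95
eef_pos: [457.1, -156.3, 182.1]
ee_rot: [0.063, -0.704, 0.062, 0.705]
force: [0.6, -0.1, -2.5]
grip_width: 0.623
```

Request:
carry_out:
  deltas:
    - [1, 0, 48, 19, 0, 0, 0]
    - [1, 0, 90, 35, 0, 0, 0]
    - [1, 0, 120, 47, 0, 0, 0]
    - [1, 0, 132.8, 52.3, 0, 0, 0]
    - [1, 0, 132.8, 52.3, 0, 0, 0]

```text
time_s: 18.58
eef_pos: [383.7, -276.5, 182.5]
ee_rot: [0.063, -0.704, 0.062, 0.705]
force: [0.3, 0.3, -2.3]
grip_width: 0.62
```

Run:
```python
from h import *
im,C,s=shot("scene","s3");rel(s,(384,-277,53))
im2,_,s=shot("wrist","w5")
o=np.hstack([im[60:300,130:390],im2[::2,::2]]);cv2.imwrite("pics/s3c.png",cv2.resize(o,None,fx=1.35,fy=1.35))
```

```text
now [ 383.7 -276.5  182.5] t 18.575 F [ 0.3  0.3 -2.3] w 0.62 shift [129.5   0.5  -0.5]
```

View pics/s3c.png

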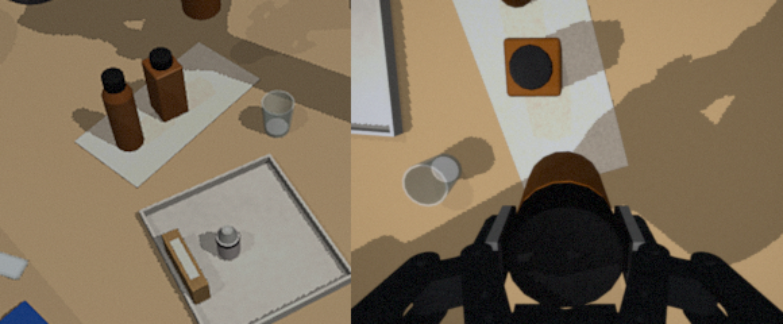

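The tall and square bottles stand on the pad, and the jar hangs over its near end with margin. Lower the jar.

Request:
carry_out:
  deltas:
    - [1, 20, 0, 0, 0, 0, 0]
    - [1, 60, 0, 0, 0, 0, 0]
    - [1, 100, 0, 0, 0, 0, 0]
    - [1, 122, 0, 0, 0, 0, 0]
    - [1, 127.5, 0, 0, 0, 0, 0]

```text
time_s: 19.3
eef_pos: [384.1, -275.3, 54.5]
ee_rot: [0.063, -0.704, 0.061, 0.705]
force: [0.4, -0.3, -1.3]
grip_width: 0.624
```

Request:
carry_out:
  deltas:
    - [1, 0.5, 0, 0, 0, 0, 0]
    - [1, 1, 0, 0, 0, 0, 0]
    - [1, 1.5, 0, 0, 0, 0, 0]
    - [1, 2, 0, 0, 0, 0, 0]
    - [1, 2, 0, 0, 0, 0, 0]

```text
time_s: 19.92
eef_pos: [384.1, -276.8, 53.8]
ee_rot: [-0.062, 0.704, -0.063, -0.704]
force: [-0.4, 0.4, 1.1]
grip_width: 0.619
```

Request:
carry_out:
  deltas:
    - [-0.2, 0, 0, 0, 0, 0, 0]
    - [-0.35, 0, 0, 0, 0, 0, 0]
    - [-0.6, 0, 0, 0, 0, 0, 0]
    - [-0.8, 0, 0, 0, 0, 0, 0]
    - [-0.8, 0, 0, 0, 0, 0, 0]

```text
time_s: 20.55
eef_pos: [384.0, -276.6, 53.5]
ee_rot: [0.062, -0.704, 0.062, 0.704]
force: [-0.5, -0.2, -0.2]
grip_width: 0.907
```

Request:
carry_out:
  deltas:
    - [-0.8, -10, 0, 0, 0, 0, 0]
    - [-0.8, -40, 0, 0, 0, 0, 0]
    - [-0.8, -90, 0, 0, 0, 0, 0]
    - [-0.8, -120, 0, 0, 0, 0, 0]
    - [-0.8, -130, -9, -4, 0, 0, 0]

```text
time_s: 21.18
eef_pos: [389.9, -268.8, 185.4]
ee_rot: [-0.062, 0.705, -0.064, -0.703]
force: [-0.4, -0.8, -0.4]
grip_width: 0.895
```

Request:
carry_out:
  deltas:
    - [-0.8, 0, -50, -24, 0, 0, 0]
    - [-0.8, 0, -105, -50, 0, 0, 0]
    - [-0.8, 0, -160, -76, 0, 0, 0]
    - [-0.8, 0, -215, -102, 0, 0, 0]
    - [-0.8, 0, -255, -122, 0, 0, 0]

```text
time_s: 21.8
eef_pos: [555.0, -35.8, 182.5]
ee_rot: [0.062, -0.704, 0.062, 0.705]
force: [-0.8, -0.8, -0.1]
grip_width: 0.899
```

Request:
carry_out:
  deltas:
    - [-0.8, 0, -20, -9, 0, 0, 0]
    - [-0.8, 0, -23.8, -11.2, 0, 0, 0]
    - [-0.8, 0, -23.8, -11.2, 0, 0, 0]
    - [-0.8, 0, -23.8, -11.2, 0, 0, 0]
    - [-0.8, 0, -23.8, -11.2, 0, 0, 0]

```text
time_s: 22.42
eef_pos: [569.4, -18.1, 183.6]
ee_rot: [-0.063, 0.704, -0.063, -0.704]
force: [-0.1, 1.2, 0.1]
grip_width: 0.903
```

Run:
```python
from h import *
im,C,s=shot("wrist","w6");rel(s,(570,-18,11))
print(proj(C,(570,-18,60)),proj(C,(570,-18,46)))
cv2.imwrite("pics/w6c.png",cv2.resize(im[100:340,160:480],None,fx=2.4,fy=2.4))
```

```text
now [569.4 -18.1 183.6] t 22.425 F [-0.1  1.2  0.1] w 0.903 shift [172.6  -0.2  -0.6]
[315.69854509 226.97358926] [315.73515835 221.38435368]
```

View pics/w6c.png

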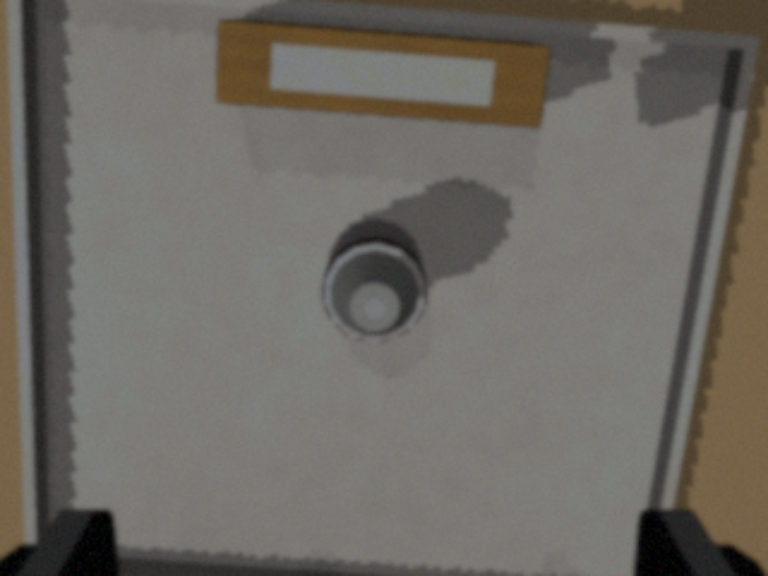

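The objective's tip at (316,227) is where (570,-18) predicts, and the tray around it is empty. Descend and grip.

Request:
carry_out:
  deltas:
    - [-0.8, 25, 0, -0.6, 0, 0, 0]
    - [-0.8, 75, 0, -0.6, 0, 0, 0]
    - [-0.8, 125, 0, -0.6, 0, 0, 0]
    - [-0.8, 160, 0, -0.6, 0, 0, 0]
    - [-0.8, 168.5, 0, -0.6, 0, 0, 0]

```text
time_s: 23.1
eef_pos: [569.2, -17.6, 13.3]
ee_rot: [0.063, -0.703, 0.062, 0.706]
force: [-0.4, 0.2, 0.1]
grip_width: 0.899
```

Request:
carry_out:
  deltas:
    - [-0.4, 0, 0, 0, 0, 0, 0]
    - [0, 0, 0, 0, 0, 0, 0]
    - [0.3, 0, 0, 0, 0, 0, 0]
    - [1, 0, 0, 0, 0, 0, 0]
    - [1, 0, 0, 0, 0, 0, 0]

```text
time_s: 23.72
eef_pos: [570.9, -17.7, 16.3]
ee_rot: [-0.062, 0.705, -0.063, -0.704]
force: [-1.1, -1.0, 6.7]
grip_width: 0.342
```

Run:
```python
from h import *
# rest centre from w4 (pose then: 583.4,48.1,210 settled) and w1
for f,p,qq in(("w4",[583.4,48.1,210.0],[0.063,-0.704,0.063,0.704]),("w1",[507.3,3.5,231.1],[.0539,-.7048,.0537,.7053])):
    im=cv2.imread(f"pics/{f}.png");s={"eef_pos":np.array(p),"ee_rot":qq}
    C=cam("wrist",s);caps(im,C,8,2000,8000)
```

```text
[ 271  171   80   95 5814] [311.  219.9] [568.7  55.2   8. ]
[ 187   76   89   82 5776] [229.7 116. ] [586.1  64.7   8. ]
[ 415  113   57   54 2431] [443.5 139.4] [ 539.5 -111.2    8. ]
[   0  213   44   71 2493] [ 18.4 250.5] [499.1 283.6   8. ]
```

Request:
carry_out:
  deltas:
    - [1, -8, 0, 0, 0, 0, 0]
    - [1, -30, 0, 0, 0, 0, 0]
    - [1, -55, 0, 0, 0, 0, 0]
    - [1, -75, 0, 0, 0, 0, 0]
    - [1, -80, -5, 2, 0, 0, 0]

```text
time_s: 24.35
eef_pos: [569.7, -12.4, 96.5]
ee_rot: [-0.062, 0.705, -0.063, -0.703]
force: [-0.3, -0.6, -2.3]
grip_width: 0.338
```

Request:
carry_out:
  deltas:
    - [1, 0, -25, 10, 0, 0, 0]
    - [1, 0, -70, 30, 0, 0, 0]
    - [1, 0, -120, 51, 0, 0, 0]
    - [1, 0, -170, 72, 0, 0, 0]
    - [1, 0, -220, 93, 0, 0, 0]

```text
time_s: 24.98
eef_pos: [515.2, 222.5, 94.5]
ee_rot: [0.062, -0.704, 0.062, 0.705]
force: [0.9, 0.1, -1.2]
grip_width: 0.336
```

Request:
carry_out:
  deltas:
    - [1, 0, -40, 17, 0, 0, 0]
    - [1, 0, -65, 27, 0, 0, 0]
    - [1, 0, -72.5, 30.3, 0, 0, 0]
    - [1, 0, -72.5, 30.3, 0, 0, 0]
    - [1, 0, -72.5, 30.3, 0, 0, 0]

```text
time_s: 25.6
eef_pos: [499.5, 296.3, 94.9]
ee_rot: [0.063, -0.704, 0.063, 0.704]
force: [-0.2, -0.1, -1.6]
grip_width: 0.337
```

Run:
```python
from h import *
im,C,s=shot("wrist","w7");rel(s,(499.4,297,19))
print(ray(cam("wrist",{"eef_pos":np.array([583.4,48.1,210.]),"ee_rot":[0.063,-0.704,0.063,0.704]}),68,331,8),s["joints"].round(2))
pts=[proj(C,(499.4+36*np.cos(a),297+36*np.sin(a),8)).round().tolist() for a in np.arange(0,6.3,np.pi/2)];print(pts,proj(C,(499.4,297,8)))
```

```text
now [499.5 296.3  94.9] t 25.6 F [-0.2 -0.1 -1.6] w 0.337 shift [75.9 -0.7  0.2]
[504.01317705 296.93565573   8.        ] [ 0.33  0.57  1.49 -0.    1.08  2.08]
[[303.0, 185.0], [254.0, 256.0], [325.0, 301.0], [376.0, 235.0], [303.0, 185.0]] [314.78569856 245.75938812]
```

View pics/w7.png

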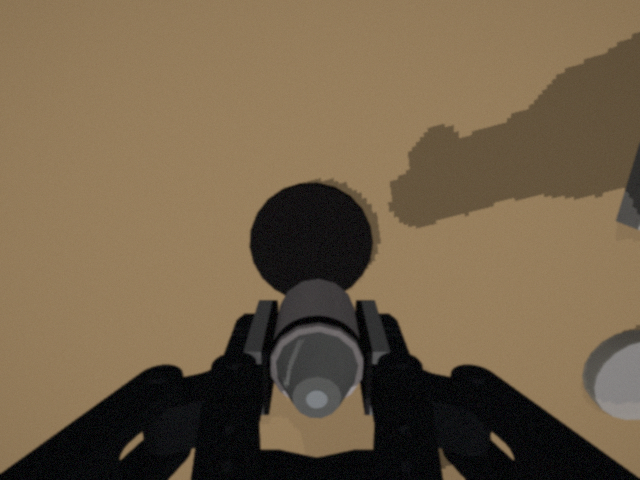

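The rest's rim spans u 250–373 with its centre at about (311.5,242). That is 2 mm off the prediction, so I correct and lower.

Request:
carry_out:
  deltas:
    - [1, 15, -2, -1.7, 0, 0, 0]
    - [1, 40, -2, -1.7, 0, 0, 0]
    - [1, 60, -2, -1.7, 0, 0, 0]
    - [1, 70, -2, -1.7, 0, 0, 0]
    - [1, 73, -2, -1.7, 0, 0, 0]

```text
time_s: 26.28
eef_pos: [501.2, 298.8, 21.4]
ee_rot: [0.062, -0.704, 0.063, 0.705]
force: [-0.2, -0.5, -0.7]
grip_width: 0.339
```

Request:
carry_out:
  deltas:
    - [1, 0.5, 0, 0, 0, 0, 0]
    - [1, 1, 0, 0, 0, 0, 0]
    - [1, 1.5, 0, 0, 0, 0, 0]
    - [1, 2, 0, 0, 0, 0, 0]
    - [1, 2, 0, 0, 0, 0, 0]

```text
time_s: 26.9
eef_pos: [501.4, 299.1, 20.4]
ee_rot: [-0.062, 0.705, -0.062, -0.704]
force: [-1.0, -0.6, 3.2]
grip_width: 0.338
```

Request:
carry_out:
  deltas:
    - [0.3, 0, 0, 0, 0, 0, 0]
    - [0.15, 0, 0, 0, 0, 0, 0]
    - [-0.1, 0, 0, 0, 0, 0, 0]
    - [-0.6, 0, 0, 0, 0, 0, 0]
    - [-0.6, 0, 0, 0, 0, 0, 0]

```text
time_s: 27.52
eef_pos: [501.2, 299.0, 20.0]
ee_rot: [0.062, -0.704, 0.062, 0.704]
force: [-0.5, -0.1, -1.0]
grip_width: 0.796
```

Request:
carry_out:
  deltas:
    - [-0.6, -8, 0, 0, 0, 0, 0]
    - [-0.6, -40, 0, 0, 0, 0, 0]
    - [-0.6, -90, 0, 0, 0, 0, 0]
    - [-0.6, -140, 0, 0, 0, 0, 0]
    - [-0.6, -170, 0, 0, 0, 0, 0]

```text
time_s: 28.15
eef_pos: [501.6, 299.2, 193.4]
ee_rot: [-0.063, 0.706, -0.062, -0.703]
force: [0.2, 0.3, 0.5]
grip_width: 0.803
```

Run:
```python
from h import *
ctrl.sense()
im,C,s=shot("wrist","w8");im,C,s=shot("wrist","w8");rel(s,(384,-276.8,190))
print(proj(C,(501.5,298,8)),proj(C,(501.5,298,64)))
cv2.imwrite("pics/w8c.png",cv2.resize(im[120:320,200:440],None,fx=2.4,fy=2.4))
```

```text
now [502.7 299.7 196.7] t 28.2 F [-0.   0.2  3.3] w 0.799 shift [  4.  588.4  15.7]
[319.3782597  208.17482725] [319.55883405 226.74382726]
```

View pics/w8c.png

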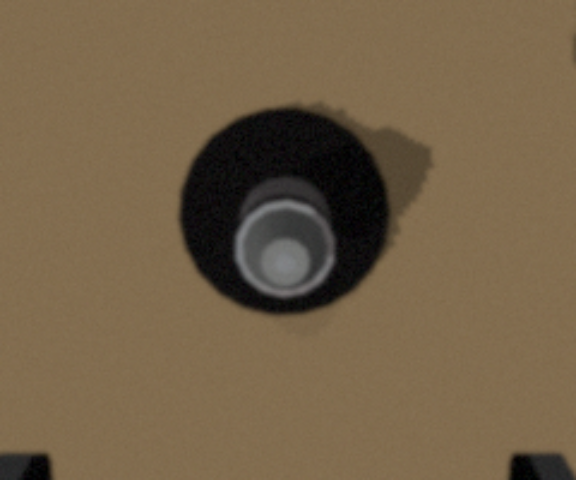

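The rest's outline is centred at (319,208), as predicted. The objective's tip at (319,229) puts it within about 1.5 mm of the middle, standing upright. Now I go back for the jar by reversing the commanded path exactly.

Request:
carry_out:
  deltas:
    - [-0.6, 0, 30, 1, 0, 0, 0]
    - [-0.6, 0, 88, 2, 0, 0, 0]
    - [-0.6, 0, 146, 4, 0, 0, 0]
    - [-0.6, 0, 204, 5, 0, 0, 0]
    - [-0.6, 0, 262, 6.2, 0, 0, 0]

```text
time_s: 28.88
eef_pos: [448.1, 40.6, 189.5]
ee_rot: [0.062, -0.704, 0.062, 0.705]
force: [0.7, -0.1, 0.6]
grip_width: 0.804
```

Request:
carry_out:
  deltas:
    - [-0.6, 0, 58, 2, 0, 0, 0]
    - [-0.6, 0, 116, 3, 0, 0, 0]
    - [-0.6, 0, 174, 5, 0, 0, 0]
    - [-0.6, 0, 232, 6, 0, 0, 0]
    - [-0.6, 0, 280, 7, 0, 0, 0]

```text
time_s: 29.5
eef_pos: [391.9, -234.0, 189.5]
ee_rot: [0.063, -0.704, 0.063, 0.705]
force: [0.3, -0.3, 0.6]
grip_width: 0.802
```

Request:
carry_out:
  deltas:
    - [-0.6, 0, 35, 1, 0, 0, 0]
    - [-0.6, 0, 45.3, 1, 0, 0, 0]
    - [-0.6, 0, 45.3, 1, 0, 0, 0]
    - [-0.6, 0, 45.3, 1, 0, 0, 0]
    - [-0.6, 0, 45.3, 1, 0, 0, 0]

```text
time_s: 30.12
eef_pos: [384.3, -275.7, 190.1]
ee_rot: [-0.062, 0.704, -0.062, -0.704]
force: [-0.5, -0.5, -0.2]
grip_width: 0.798
```

Run:
```python
from h import *
im,C,s=shot("wrist","w9");rel(s,(384,-276.8,53.5))
for v in(42,30):caps(im,C,91,1500,20000,v)
print(proj(C,(384,-276.8,91)))
```

```text
now [ 384.3 -275.7  190.1] t 30.125 F [-0.5 -0.5 -0.2] w 0.798 shift [1.366e+02 1.100e+00 1.000e-01]
[ 239   68   60   63 2971] [268.1  99.2] [ 468.2 -264.1   91. ]
[ 276  192   84   90 6051] [317.4 236.6] [ 385.7 -276.9   91. ]
[ 277  192   82   89 5223] [320.2 239. ] [ 383.9 -278.3   91. ]
[317.78806011 239.2421407 ]
```

Request:
carry_out:
  deltas:
    - [-0.6, 25, 0, 0, 0, 0, 0]
    - [-0.6, 65, 0, 0, 0, 0, 0]
    - [-0.6, 105, 0, 0, 0, 0, 0]
    - [-0.6, 130, 0, 0, 0, 0, 0]
    - [-0.6, 136.5, 0, 0, 0, 0, 0]

```text
time_s: 30.8
eef_pos: [383.7, -275.8, 52.5]
ee_rot: [0.063, -0.704, 0.062, 0.705]
force: [-0.9, -0.7, -0.1]
grip_width: 0.802
```

Request:
carry_out:
  deltas:
    - [-0.5, 0, 0, 0, 0, 0, 0]
    - [-0.3, 0, 0, 0, 0, 0, 0]
    - [0.1, 0, 0, 0, 0, 0, 0]
    - [1, 0, 0, 0, 0, 0, 0]
    - [1, 0, 0, 0, 0, 0, 0]

```text
time_s: 31.42
eef_pos: [384.5, -277.0, 54.7]
ee_rot: [-0.062, 0.705, -0.063, -0.704]
force: [-0.3, 1.4, 5.6]
grip_width: 0.62
```

Request:
carry_out:
  deltas:
    - [1, -8, 0, 0, 0, 0, 0]
    - [1, -35, 0, 0, 0, 0, 0]
    - [1, -75, 0, 0, 0, 0, 0]
    - [1, -115, 0, 0, 0, 0, 0]
    - [1, -130, -5, -2, 0, 0, 0]

```text
time_s: 32.05
eef_pos: [387.3, -272.5, 185.8]
ee_rot: [-0.062, 0.705, -0.064, -0.703]
force: [-0.0, 0.8, -3.3]
grip_width: 0.623
```

Request:
carry_out:
  deltas:
    - [1, 0, -25, -10, 0, 0, 0]
    - [1, 0, -72, -29, 0, 0, 0]
    - [1, 0, -120, -48, 0, 0, 0]
    - [1, 0, -170, -67, 0, 0, 0]
    - [1, 0, -220, -87, 0, 0, 0]

```text
time_s: 32.67
eef_pos: [511.5, -68.7, 182.7]
ee_rot: [0.063, -0.704, 0.062, 0.705]
force: [0.2, -0.8, -2.2]
grip_width: 0.624
```

Request:
carry_out:
  deltas:
    - [1, 0, -48, -19, 0, 0, 0]
    - [1, 0, -90, -35, 0, 0, 0]
    - [1, 0, -120, -47, 0, 0, 0]
    - [1, 0, -132.8, -52.3, 0, 0, 0]
    - [1, 0, -132.8, -52.3, 0, 0, 0]

```text
time_s: 33.3
eef_pos: [585.7, 51.0, 182.8]
ee_rot: [0.062, -0.704, 0.062, 0.705]
force: [-0.7, -0.0, -1.9]
grip_width: 0.622
```

Request:
carry_out:
  deltas:
    - [1, 20, 0, 0, 0, 0, 0]
    - [1, 60, 0, 0, 0, 0, 0]
    - [1, 100, 0, 0, 0, 0, 0]
    - [1, 121, 0, 0, 0, 0, 0]
    - [1, 127, 0, 0, 0, 0, 0]

```text
time_s: 33.92
eef_pos: [585.0, 49.7, 55.7]
ee_rot: [0.063, -0.703, 0.063, 0.705]
force: [-8.2, -0.3, 25.2]
grip_width: 0.622
```

Request:
carry_out:
  deltas:
    - [1, 0.5, 0, 0, 0, 0, 0]
    - [1, 1, 0, 0, 0, 0, 0]
    - [1, 1.5, 0, 0, 0, 0, 0]
    - [1, 1.5, 0, 0, 0, 0, 0]
    - [1, 1.5, 0, 0, 0, 0, 0]

```text
time_s: 34.55
eef_pos: [586.4, 50.6, 55.8]
ee_rot: [-0.062, 0.705, -0.062, -0.704]
force: [-1.5, -1.4, 5.8]
grip_width: 0.619
```

Request:
carry_out:
  deltas:
    - [-0.2, 0, 0, 0, 0, 0, 0]
    - [-0.35, 0, 0, 0, 0, 0, 0]
    - [-0.6, 0, 0, 0, 0, 0, 0]
    - [-0.8, 0, 0, 0, 0, 0, 0]
    - [-0.8, 0, 0, 0, 0, 0, 0]

```text
time_s: 35.17
eef_pos: [586.0, 50.8, 54.9]
ee_rot: [0.062, -0.704, 0.062, 0.704]
force: [-0.4, -0.2, -0.8]
grip_width: 0.903
```

Request:
carry_out:
  deltas:
    - [-0.8, -10, 0, 0, 0, 0, 0]
    - [-0.8, -40, 0, 0, 0, 0, 0]
    - [-0.8, -90, 0, 0, 0, 0, 0]
    - [-0.8, -127, 0, 0, 0, 0, 0]
    - [-0.8, -137, 8.1, 0, 0, 0, 0]

```text
time_s: 35.8
eef_pos: [585.3, 42.8, 194.9]
ee_rot: [-0.062, 0.706, -0.062, -0.703]
force: [0.4, -0.3, -0.6]
grip_width: 0.9
```

Request:
carry_out:
  deltas:
    - [-0.8, 0, 50, -4, 0, 0, 0]
    - [-0.8, 0, 110, -8, 0, 0, 0]
    - [-0.8, 0, 170, -12, 0, 0, 0]
    - [-0.8, 0, 230, -16, 0, 0, 0]
    - [-0.8, 0, 280, -19, 0, 0, 0]

```text
time_s: 36.42
eef_pos: [552.9, -238.6, 191.0]
ee_rot: [0.063, -0.704, 0.063, 0.705]
force: [0.3, 0.4, 0.1]
grip_width: 0.9
```

Request:
carry_out:
  deltas:
    - [-0.8, 0, 20, -1.3, 0, 0, 0]
    - [-0.8, 0, 20, -1.3, 0, 0, 0]
    - [-0.8, 0, 20, -1.3, 0, 0, 0]
    - [-0.8, 0, 20, -1.3, 0, 0, 0]
    - [-0.8, 0, 20, -1.3, 0, 0, 0]

```text
time_s: 37.05
eef_pos: [552.1, -255.2, 192.1]
ee_rot: [-0.062, 0.704, -0.062, -0.704]
force: [-0.3, -0.7, 0.1]
grip_width: 0.898
```

Run:
```python
from h import *
im,C,s=shot("wrist","w10");rel(s,(551.9,-256.1,72))
caps(im,C,133,1000,20000,36)
print(proj(C,(551.9,-256.1,133)))
```

```text
now [ 552.1 -255.2  192.1] t 37.05 F [-0.3 -0.7  0.1] w 0.898 shift [120.1   0.9   0. ]
[ 292  231   55   62 2711] [319.  261.6] [ 552.4 -256.9  133. ]
[317.55998382 262.63570314]
```

View pics/w10.png

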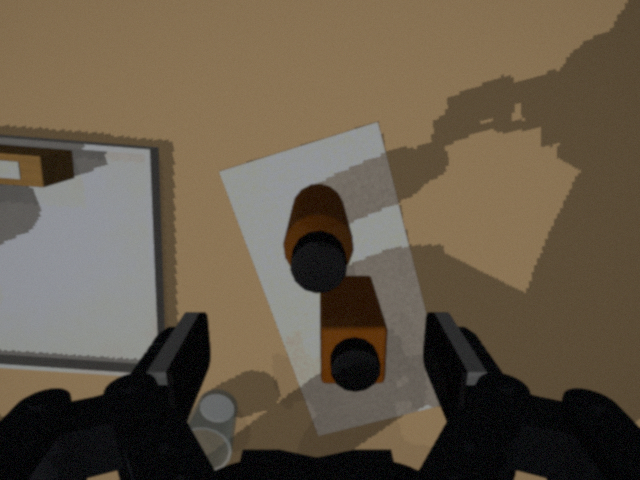

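Request:
carry_out:
  deltas:
    - [-0.7, 25, 0, 0, 0, 0, 0]
    - [-0.7, 65, 0, 0, 0, 0, 0]
    - [-0.7, 95, 0, 0, 0, 0, 0]
    - [-0.7, 115, 0, 0, 0, 0, 0]
    - [-0.7, 120, 0, 0, 0, 0, 0]

```text
time_s: 37.72
eef_pos: [551.4, -255.6, 70.9]
ee_rot: [0.063, -0.704, 0.062, 0.705]
force: [0.1, 0.6, -0.5]
grip_width: 0.851
```

Request:
carry_out:
  deltas:
    - [-0.5, 0, 0, 0, 0, 0, 0]
    - [-0.2, 0, 0, 0, 0, 0, 0]
    - [0.1, 0, 0, 0, 0, 0, 0]
    - [1, 0, 0, 0, 0, 0, 0]
    - [1, 0, 0, 0, 0, 0, 0]

```text
time_s: 38.35
eef_pos: [552.3, -256.3, 73.2]
ee_rot: [-0.062, 0.705, -0.063, -0.704]
force: [-0.7, 2.5, 6.1]
grip_width: 0.478
```

Request:
carry_out:
  deltas:
    - [1, -8, 0, 0, 0, 0, 0]
    - [1, -30, 0, 0, 0, 0, 0]
    - [1, -60, 0, 0, 0, 0, 0]
    - [1, -80, 0, 0, 0, 0, 0]
    - [1, -85, -5, 1, 0, 0, 0]

```text
time_s: 38.98
eef_pos: [551.9, -251.2, 158.2]
ee_rot: [-0.062, 0.705, -0.063, -0.704]
force: [-0.4, -0.3, -1.6]
grip_width: 0.479
```

Request:
carry_out:
  deltas:
    - [1, 0, -25, 4, 0, 0, 0]
    - [1, 0, -70, 12, 0, 0, 0]
    - [1, 0, -120, 20, 0, 0, 0]
    - [1, 0, -155, 25, 0, 0, 0]
    - [1, 0, -171, 26.6, 0, 0, 0]

```text
time_s: 39.6
eef_pos: [554.9, -75.0, 156.2]
ee_rot: [0.062, -0.704, 0.061, 0.705]
force: [-0.1, 0.0, -2.2]
grip_width: 0.473
```

Request:
carry_out:
  deltas:
    - [1, 15, 0, 0, 0, 0, 0]
    - [1, 40, 0, 0, 0, 0, 0]
    - [1, 65, 0, 0, 0, 0, 0]
    - [1, 77, 0, 0, 0, 0, 0]
    - [1, 80, 0, 0, 0, 0, 0]

```text
time_s: 40.22
eef_pos: [555.3, -78.5, 76.1]
ee_rot: [0.063, -0.704, 0.063, 0.705]
force: [-0.3, 0.0, -1.9]
grip_width: 0.478
```

Request:
carry_out:
  deltas:
    - [1, 0.5, 0, 0, 0, 0, 0]
    - [1, 1, 0, 0, 0, 0, 0]
    - [1, 1.5, 0, 0, 0, 0, 0]
    - [1, 2, 0, 0, 0, 0, 0]
    - [1, 2.5, 0, 0, 0, 0, 0]

```text
time_s: 40.85
eef_pos: [555.6, -78.0, 74.5]
ee_rot: [-0.062, 0.704, -0.062, -0.704]
force: [-0.9, 0.2, -2.0]
grip_width: 0.474
```

Request:
carry_out:
  deltas:
    - [1, 0.5, 0, 0, 0, 0, 0]
    - [1, 1, 0, 0, 0, 0, 0]
    - [1, 1.4, 0, 0, 0, 0, 0]
    - [1, 1.4, 0, 0, 0, 0, 0]
    - [1, 1.4, 0, 0, 0, 0, 0]

```text
time_s: 41.48
eef_pos: [556.0, -78.1, 74.2]
ee_rot: [-0.062, 0.705, -0.062, -0.704]
force: [-3.0, 0.8, 8.9]
grip_width: 0.479
```

Request:
carry_out:
  deltas:
    - [0, -0.5, 0, 0, 0, 0, 0]
    - [-0.2, -0.5, 0, 0, 0, 0, 0]
    - [-0.5, -0.5, 0, 0, 0, 0, 0]
    - [-0.9, 0, 0, 0, 0, 0, 0]
    - [-0.9, 0, 0, 0, 0, 0, 0]

```text
time_s: 42.1
eef_pos: [555.6, -78.0, 73.0]
ee_rot: [0.062, -0.704, 0.062, 0.704]
force: [0.0, -0.3, -0.7]
grip_width: 0.948
```

Request:
carry_out:
  deltas:
    - [-0.9, -10, 0, 0, 0, 0, 0]
    - [-0.9, -40, 0, 0, 0, 0, 0]
    - [-0.9, -90, 0, 0, 0, 0, 0]
    - [-0.9, -130, 0, 0, 0, 0, 0]
    - [-0.9, -140, 10, 3, 0, 0, 0]

```text
time_s: 42.72
eef_pos: [551.7, -87.4, 216.3]
ee_rot: [-0.062, 0.706, -0.063, -0.703]
force: [-0.3, -1.1, 0.3]
grip_width: 0.951
```

Request:
carry_out:
  deltas:
    - [-0.9, 0, 45, 12, 0, 0, 0]
    - [-0.9, 0, 100, 26, 0, 0, 0]
    - [-0.9, 0, 150, 39, 0, 0, 0]
    - [-0.9, 0, 180, 47, 0, 0, 0]
    - [-0.9, 0, 190.9, 48.7, 0, 0, 0]

```text
time_s: 43.35
eef_pos: [468.3, -268.0, 212.6]
ee_rot: [0.063, -0.704, 0.063, 0.705]
force: [-0.8, 0.3, -0.6]
grip_width: 0.948
```

Request:
carry_out:
  deltas:
    - [-0.9, 0, 0, 0, 0, 0, 0]
    - [-0.9, 0, 0, 0, 0, 0, 0]
    - [-0.9, 0, 0, 0, 0, 0, 0]
    - [-0.9, 0, 0, 0, 0, 0, 0]
    - [-0.9, 0, 0, 0, 0, 0, 0]

```text
time_s: 43.98
eef_pos: [469.5, -266.5, 213.1]
ee_rot: [0.062, -0.704, 0.062, 0.704]
force: [-0.5, 0.2, -0.7]
grip_width: 0.946
```

Run:
```python
from h import *
im,C,s=shot("wrist","w11");rel(s,(469.4,-266.7,51))
caps(im,C,109,1000,20000,36)
print(proj(C,(469.2,-266.2,109)))
```

```text
now [ 469.5 -266.5  213.1] t 43.975 F [-0.5  0.2 -0.7] w 0.946 shift [162.1   0.3   0. ]
[ 292  212   47   50 1945] [315.  236.8] [ 469.4 -265.8  109. ]
[315.6463017  237.07375364]
```

Request:
carry_out:
  deltas:
    - [-0.9, 30, 0, 0, 0, 0, 0]
    - [-0.9, 80, 0, 0, 0, 0, 0]
    - [-0.9, 125, 0, 0, 0, 0, 0]
    - [-0.9, 154, 0, 0, 0, 0, 0]
    - [-0.9, 161, 0, 0, 0, 0, 0]

```text
time_s: 44.65
eef_pos: [468.8, -266.2, 50.7]
ee_rot: [0.063, -0.704, 0.062, 0.705]
force: [0.7, -0.7, -0.5]
grip_width: 0.953
```

Request:
carry_out:
  deltas:
    - [-0.5, 0, 0, 0, 0, 0, 0]
    - [-0.1, 0, 0, 0, 0, 0, 0]
    - [0.1, 0, 0, 0, 0, 0, 0]
    - [1, 0, 0, 0, 0, 0, 0]
    - [1, 0, 0, 0, 0, 0, 0]

```text
time_s: 45.28
eef_pos: [470.0, -267.0, 53.4]
ee_rot: [-0.062, 0.705, -0.063, -0.704]
force: [-0.3, 1.8, 6.6]
grip_width: 0.508
```

Request:
carry_out:
  deltas:
    - [1, -10, 0, 0, 0, 0, 0]
    - [1, -35, 0, 0, 0, 0, 0]
    - [1, -75, 0, 0, 0, 0, 0]
    - [1, -115, 0, 0, 0, 0, 0]
    - [1, -140, -5, 0, 0, 0, 0]

```text
time_s: 45.9
eef_pos: [470.3, -262.1, 194.6]
ee_rot: [-0.062, 0.705, -0.063, -0.704]
force: [0.8, -0.1, -2.4]
grip_width: 0.511
```

Request:
carry_out:
  deltas:
    - [1, 0, -30, 1, 0, 0, 0]
    - [1, 0, -85, 2, 0, 0, 0]
    - [1, 0, -145, 4, 0, 0, 0]
    - [1, 0, -205, 6, 0, 0, 0]
    - [1, 0, -245, 8, 0, 0, 0]

```text
time_s: 46.52
eef_pos: [505.3, -16.8, 192.7]
ee_rot: [-0.062, 0.705, -0.062, -0.704]
force: [0.4, -0.3, -1.9]
grip_width: 0.513
```

Request:
carry_out:
  deltas:
    - [1, 20, -18, 0, 0, 0, 0]
    - [1, 60, -21, 0, 0, 0, 0]
    - [1, 100, -21, 0, 0, 0, 0]
    - [1, 126, -21, 0, 0, 0, 0]
    - [1, 134, -21, 0, 0, 0, 0]

```text
time_s: 47.15
eef_pos: [508.5, 1.6, 57.3]
ee_rot: [0.062, -0.704, 0.062, 0.705]
force: [0.4, 0.7, -1.5]
grip_width: 0.51
```

Request:
carry_out:
  deltas:
    - [1, 0.7, 0, 0, 0, 0, 0]
    - [1, 1.5, 0, 0, 0, 0, 0]
    - [1, 2.3, 0, 0, 0, 0, 0]
    - [1, 3, 0, 0, 0, 0, 0]
    - [1, 3.5, 0, 0, 0, 0, 0]

```text
time_s: 47.78
eef_pos: [509.2, 1.5, 54.7]
ee_rot: [-0.062, 0.704, -0.062, -0.704]
force: [1.2, 0.3, -1.8]
grip_width: 0.509
```

Request:
carry_out:
  deltas:
    - [1, 0.5, 0, 0, 0, 0, 0]
    - [1, 1, 0, 0, 0, 0, 0]
    - [1, 1.5, 0, 0, 0, 0, 0]
    - [1, 1.5, 0, 0, 0, 0, 0]
    - [1, 1.5, 0, 0, 0, 0, 0]

```text
time_s: 48.4
eef_pos: [509.4, 1.5, 54.4]
ee_rot: [-0.062, 0.705, -0.062, -0.704]
force: [-5.4, 1.3, 12.5]
grip_width: 0.512
```

Contact. Back off slightly, release, and retreat toward the robot's start side for the final check.

Request:
carry_out:
  deltas:
    - [1, -0.8, 0, 0, 0, 0, 0]
    - [-0.1, -0.8, 0, 0, 0, 0, 0]
    - [-0.4, -0.8, 0, 0, 0, 0, 0]
    - [-0.9, -0.8, 0, 0, 0, 0, 0]
    - [-0.9, -0.8, 0, 0, 0, 0, 0]

```text
time_s: 49.02
eef_pos: [509.2, 1.5, 53.8]
ee_rot: [0.062, -0.704, 0.062, 0.704]
force: [-0.7, -0.2, -0.3]
grip_width: 0.95
```

Request:
carry_out:
  deltas:
    - [-0.9, -15, 0, 0, 0, 0, 0]
    - [-0.9, -60, 0, 0, 0, 0, 0]
    - [-0.9, -115, 0, 0, 0, 0, 0]
    - [-0.9, -165, 0, 0, 0, 0, 0]
    - [-0.9, -180, 0, 0, 0, 0, 0]

```text
time_s: 49.65
eef_pos: [509.9, 1.4, 237.9]
ee_rot: [-0.062, 0.707, -0.063, -0.702]
force: [-0.1, 0.1, -0.5]
grip_width: 0.952
```

Request:
carry_out:
  deltas:
    - [-0.9, 0, 40, 10, 0, 0, 0]
    - [-0.9, 0, 100, 20, 0, 0, 0]
    - [-0.9, 0, 160, 35, 0, 0, 0]
    - [-0.9, 0, 215, 50, 0, 0, 0]
    - [-0.9, 0, 270, 60, 0, 0, 0]

```text
time_s: 50.28
eef_pos: [401.3, -255.1, 233.9]
ee_rot: [0.063, -0.704, 0.062, 0.704]
force: [0.7, 0.1, -0.0]
grip_width: 0.949
```

Request:
carry_out:
  deltas:
    - [-0.9, 0, 40, 40, 0, 0, 0]
    - [-0.9, 0, 80, 80, 0, 0, 0]
    - [-0.9, 0, 100, 110, 0, 0, 0]
    - [-0.9, 0, 120, 125, 0, 0, 0]
    - [-0.9, 0, 120, 125, 0, 0, 0]

```text
time_s: 50.9
eef_pos: [257.6, -350.3, 233.8]
ee_rot: [0.063, -0.704, 0.063, 0.704]
force: [0.4, 0.3, -0.9]
grip_width: 0.95
```

Run:
```python
from h import *
t1,_,s=shot("top","top9");s1,_,_=shot("scene","scene9");print(s["eef_pos"],s["time_s"])
t0=cv2.imread("pics/top0.png");s0=cv2.imread("pics/scene0.png")
C=cam("top")
# shift of local patches (start vs end), top view
def loc(a,b,box,nm):
    x,y,w,h=box
    p=[cv2.cvtColor(i[y:y+h,x:x+w],cv2.COLOR_BGR2GRAY).astype(np.float32) for i in(a,b)]
    (dx,dy),r=cv2.phaseCorrelate(p[0],p[1],cv2.createHanningWindow((w,h),cv2.CV_32F));print(nm,round(dx,2),round(dy,2),round(r,2))
for nm,b in {"jar":(276,198,40,44),"tall":(342,214,36,42),"sq":(300,236,38,42),"beaker":(366,306,34,36),"dish":(248,306,36,36),"drop":(220,146,30,32)}.items(): loc(t0,t1,b,"top "+nm)
for nm,b in {"jar":(296,232,50,66),"tall":(258,160,46,78),"sq":(308,186,52,66),"beaker":(318,120,40,48),"dish":(404,206,48,42)}.items(): loc(s0,s1,b,"scene "+nm)
o=np.vstack([np.hstack([a[c[0]:c[1],c[2]:c[3]] for a in p]) for p,c in(((t0,t1),(140,340,150,410)),((s0,s1),(150,350,220,480)))])
cv2.imwrite("pics/fin.png",cv2.resize(o,None,fx=1.5,fy=1.5))
```

```text
[ 257.56515709 -350.32227821  233.76924058] 50.9
top jar -0.16 1.03 0.97
top tall 0.01 0.69 0.89
top sq -0.06 0.91 0.89
top beaker 0.06 -0.09 0.9
top dish 0.11 0.4 0.9
top drop -0.06 -0.17 1.01
scene jar 0.36 -0.42 0.96
scene tall 0.05 -0.06 0.97
scene sq 0.5 -0.64 1.0
scene beaker -0.19 -0.09 0.63
scene dish 0.07 0.49 1.0
```

View pics/fin.png

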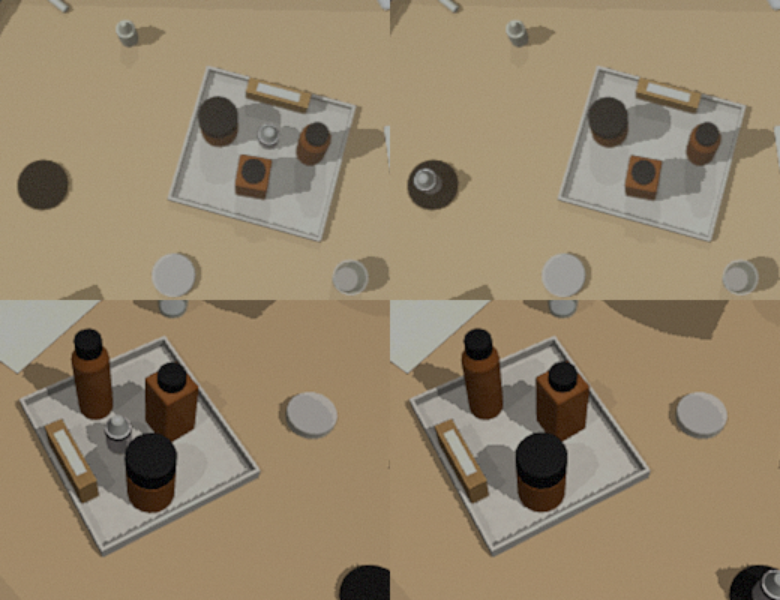

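Start and end views match. The containers are upright and within about 1–2 mm of where they stood, and the bystanders are in place. The objective stands on the rest, and the pad's visible corner is clear. Handing in.

```bash
python3 -c "
from rig import order
print(order.finish_job())"
```

```text
the job is handed in; nothing more can be done
None
```

I moved the square bottle, tall bottle and jar onto the pad, then stood the objective on the black rest. After that I put the jar, tall bottle and square bottle back where they stood, and handed in at about 51 s. No verdict is reported.

**Final checks:**
- **Containers:** Comparing start and end pictures, the overhead view shows them shifted by 0.7–1.0 px (about 1.5–2 mm toward the robot). The scene view shows about 1 mm or less. All three stand upright.
- **Objective:** It stands upright within about 1.5 mm of the middle of the rest, judged from a close wrist view just after release.
- **Bystanders:** The beaker and dropper bottle show no shift beyond 0.2 px. The dish reads 0.4–0.5 px, though the arm never touched it; I take that as noise or shadow but did not confirm it.

**What was less clean:** The jar touched the tray floor a little earlier than planned, with a brief 25 N at the wrist, well under the 120 N limit. The other set-downs read about 13 N or less.

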